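Post the polish tin through the spring flap

ROBOT

A 7-joint arm with a two-finger parallel gripper is mounted at the origin on the work surface. World frame = base frame: x ahead of the robot, y to its left, z up, the work surface at z = 0. Lengths are in m, angles in rad, forces in N, time in s.
With the tool pointing down it reaches from about 0.425 to 0.95 m from the base axis. Payload 4.7 kg.
Tool frame: the origin (TCP) lies at the very end of the fingers, on their centre line; the grasp point (between the pads) lies 19 mm behind it; z points along the fingers, y is the direction in which the jaws open and shut (so a half turn about z gives the same grasp; the last joint's range is limited). The gripper opens to 85 mm and grips with 20 to 120 N. Pads are 22 mm wide; open, the fingers measure 114 mm over their backs; the gripper's body (76 mm by 85 mm) begins 54 mm behind the grasp point. The pads swing forward as they close: fully open they stand 13 mm farther back than shut.
Start: joints at [1.237, 0.469, -0.049, 1.532, 0.024, 1.141, -0.082], TCP at [0.203, -0.644, 0.231] pointing down, gripper open.
Joint ranges: [-2.59, 2.59], [-0.33, 1.99], [-1.39, 1.29], [0.1, 2.45], [-1.04, 4.18], [0.21, 1.99], [-2.66, 2.66]. Speed limits (rad/s): [2.57, 2.57, 3.14, 3.14, 3.14, 3.14, 3.14].

INTERFACE

Orientations are given as a unit quaternion [x, y, z, w].
In Python, from rig import bot gives the robot as it stands.
- The arm moves only by the tool apply_moves, never from a script. Its argument "moves" is a list of rows, each a list of 6 numbers: the shift along the tool's x, y, z in mm, then the turn, a rotation vector about the tool's x, y, z in rad. In form: [[tx, ty, tz, rx, ry, rz], ...]. A call has 1 to 8 rows; each row shifts and turns the commanded pose from where the row before left it, along the tool's axes as they then stand; what a row does not reach is not made up. A row lasts 1/8 s, in which the tool goes at most 62.5 mm and 10.7 degrees, less where a joint would pass 70% of its speed; a pose out of reach is approached as far as the arm can. A call is refused whole if a number of a shift passes 62.5 or a number of a turn 0.188, either way. A call with a gripper value outside its range is refused whole. "fingers" is the opening in per cent of the stroke, from 0 (shut) to 100 (fully open), set as the call begins (left out, the last holds). The fingers move at their own pace and stop on an object; the grip force is fixed at half the most. Time passes only in rows, so rows that do not move let the fingers close. It gives the time, the measured TCP pose, the force and the opening at its end, in the units of the state.
- bot.sense(): the state, without advancing time (a new reading comes with each control period).
- bot.read_camera(name): name is "scene" or "top"; returns a dict with "image" (420x560x3 uint8, red, green, blue), "camera_matrix" (3x3 intrinsics, pixels), "world_from_camera" (4x4, takes a point from camera to world coordinates). Camera axes: x right, y up, looking along -z (the intrinsics and any distortion apply to the point x, -y, -z); pixel columns grow to the right and rows downward; lengths in m; the calibration is good to about 2 mm. A picture is of the moment at which its call begins. There is no depth.
- bot.sign_off(): hands the job in, once; it reports no verdict.
Trained networks look in a picture, given as the dict that the camera call returned (one of the last four; its "shot" number tells which), for a name from the list of things; names that differ only in an ending like _2 or _b are one class to them, and where a whole thing is asked for, a point or a joint stands for the part that bears it (a point fixed in the world has none). Each returns a list of dicts, best first, with "conf" (0 to 1); they miss things now and then, are a little off and sometimes report something else, mostly with a low value. They report only what shows in the picture. A call takes as long as a camera call. They do not tell look-alikes from the thing itself.
- bot.boxes_of(query, picture): "extent" ([centre column, centre row, width, height] in pixels, round what is visible of it).
The state is a dict: "time_s": time; "joint_positions": joint angles; "joint_velocities": joint speeds; "joint_torque": joint torques, N m; "eef_pos": TCP position; "ee_rot": TCP orientation; "ft_force": force on the tool from outside, world axes, zero at the start; "wrist_torque": the same for the moment, N m; "width": opening from 0.0 (shut) to 1.0 (fully open).
Only numpy, scipy, OpenCV 4.12 (cv2) and the standard library are available. Lean on these libraries where they do the work, as an engineer would, in place of code of your own. Each camera call takes 0.05 s, during which the arm holds its last target.

TASK

Put the small round polish tin away in the oak cupboard through the self-closing flap in its top: push the flap open with one fingertip on its raised tread and, keeping it open, push the tin along its channel with the other fingertip until it drops inside. Then take the hand away so that the flap springs shut. Do not pick the tin up, and leave the thurible lid, the bell clapper and the burnishing stick where they are.

Things in the scene. Friction and masses are not known exactly. Their poses are not given: they have to be found in the camera images.
- cupboard: Small oak cupboard fixed to the table, 190 x 255 x 140 mm high (x = -95 to 95, y = -120 to 135), door and brass drop latch on its -x face, clear pane in its +x face; hollow, floor at z = 8. Origin on the table under it, z up. All x, y, z (mm) in these notes are in its frame. Its flat top is at z = 140; nothing stands higher than the tread (190).
- channel (a point): Point on the cupboard's top at x = -25, y = -120, z = 140: middle of the open end of the tin's channel. The channel runs along +y to the opening at y = 20; it is 56 mm wide (x = -53 to 3), between brass guide rails 3 mm thick and 10 mm high that run on past the opening. The rail on the tread's side spans x = 3 to 6; beyond it (x = 7 to 70) the flap's strip with the tread lies alongside the channel.
- mouth (a point): Point at x = -25, y = 20, z = 140: middle of the edge where the channel ends and the opening begins. The opening, x = -53 to 3 and y = 20 to 120, is covered by the flap's panel while shut. A brass lip on it, 8 mm higher than the channel's floor, bars the way while shut and sinks as the flap opens. Push the tin's rear just past this edge, then draw back a little with the flap still open so that it falls free.
- hinge (a point): Point at x = 70, y = 0, z = 161 on the flap's hinge line, which runs along the cupboard's y over an oak beam (x = 66 to 95, top at z = 156). From it the flap reaches towards -x: the tread, under it a strip flush with the cupboard's top, and a panel on to x = -52 over the opening only. The flap swings down into the cupboard about this line.
- flap (a joint): Flap angle, rad: 0 shut, grows as it swings down, stop at 1.15; a spring shuts it when let go (about 3 N on the tread at first, 5 to 9 N wide open). Open it 0.6 or more for the tin to fall in. A fingertip pushed straight down on the tread, anywhere from x = 20 to 40, to z = 145 (5 mm above the cupboard's top) opens it to 0.8 to 1.0; to z = 150, 0.7 to 0.9.
- tread (a point): Point at x = 30, y = 0, z = 182 (while shut) on top of the raised tread: a brass plate on the flap, 235 mm long along the cupboard's y (y = -117 to 118) beside the channel, 56 mm wide, from the hinge out to x = 15, sloping: top at z = 171 at x = 55 and 190 at its edge nearest the channel. Pushed down it turns about the hinge till it slopes the other way; a fingertip may slide along it.
- tin: Round closed polish tin in green enamel, 46 mm in diameter, 18 mm high, about 90 g, lying flat in the channel on the cupboard's top (underside at z = 140 mm in the cupboard's frame), short of the opening. Origin: centre of its underside; z up.
- thurible_lid: Nickel thurible lid, domed with a knob, 82 mm across, 67 mm high, standing on the table. Origin: centre of its underside.
- clapper: Brass bell clapper standing upright on the table, 34 mm across at its bulb, 80 mm high. Origin: centre of its underside.
- stick: Walnut burnishing stick lying on the table, 150 (its x) x 16 x 13 mm high. Origin: centre of its underside.
Mind the look-alikes: they are no part of the job. What is meant by the tin is not orange, and is the smaller of those in its own colour.

How it is judged:
By the outcome, as a careful person would: the job done as asked, in the order asked, and still so for the second after the job is handed in, with the robot touching nothing.
It also fails if it takes over 35 s, if anything falls off the work surface, if the arm or the gripper's body presses on something with over 40 N, if the wrist force passes 120 N, or if a joint passes its speed limit or range.

## Working session

There is one attempt and no reset: what is moved stays moved. The work goes in short steps, Python scripts to look and compute and a tool call to move; the robot and the scene stay as the last step left them, time stands still between calls to the robot, and variables do not carry over. Pictures are saved under pics/ and viewed, and the job is handed in when it is done.

Besides the shell and the picture viewer there is one more tool, called by a JSON object that holds its "api" and its "payload", one argument or row to a line. apply_moves: Moves the arm, as the interface text tells. Its arguments: {"type":"object","properties":{"moves":{"type":"array","items":{"type":"array","items":{"type":"number"}}},"fingers":{"type":"number"}},"required":["moves"]}

```bash
ls; mkdir -p pics; python3 - <<'E'
from rig import bot
import cv2
print(bot.sense())
for n in ("scene","top"):
    p=bot.read_camera(n); cv2.imwrite(f"pics/{n}0.png",p["image"][:,:,::-1])
    print(n,p["camera_matrix"],p["world_from_camera"],p.keys())
    for q in ("tin","cupboard","flap","tread","thurible_lid","clapper","stick"):
        print(q,[(round(d["conf"],2),[round(v) for v in d["extent"]]) for d in bot.boxes_of(q,p)])
E
```

```text
pics
{'time_s': 0.0, 'joint_positions': array([ 1.23711422,  0.46944816, -0.0486146 ,  1.53372776,  0.02408746,
        1.14099588, -0.08228493]), 'joint_velocities': array([ 0.0006722 , -0.0008983 , -0.00040138,  0.0005358 ,  0.00064421,
        0.00248938,  0.00012551]), 'joint_torque': array([-1.33747972e-04, -5.10307825e+01, -4.67135722e-02, -2.37707680e+01,
        1.06231280e-02,  7.65467354e-03,  1.82941747e-06]), 'eef_pos': array([ 0.20240088, -0.64330898,  0.23024263]), 'ee_rot': array([ 9.88405910e-01,  1.51831362e-01, -1.78110939e-04, -9.80958557e-04]), 'ft_force': array([ 1.17325819, -0.60401134, -0.08039514]), 'wrist_torque': array([ 0.01942353, -0.03043451,  0.04503561]), 'width': 0.9956325074495852}
scene [[443.22778894   0.         275.66561847]
 [  0.         443.22778894 201.65003232]
 [  0.           0.           1.        ]] [[-0.8746617  -0.36168691  0.32272201  0.87497858]
 [ 0.48445411 -0.67487272  0.55664264  0.50567233]
 [ 0.01646593  0.643218    0.76550603  0.83043422]
 [ 0.          0.          0.          1.        ]] dict_keys(['image', 'camera_matrix', '
[... 366 characters left out ...]
3.8197486 ]
 [  0.           0.           1.        ]] [[ 0.04936377  0.97560042 -0.21393232  0.39995226]
 [-0.99877613  0.04887717 -0.00756674  0.01507026]
 [ 0.00307429  0.21404401  0.97681918  1.03808629]
 [ 0.          0.          0.          1.        ]] dict_keys(['image', 'camera_matrix', 'world_from_camera', 'shot'])
tin [(0.73, [316, 315, 31, 33]), (0.72, [306, 143, 17, 21]), (0.59, [304, 228, 26, 26]), (0.37, [291, 213, 158, 142])]
cupboard [(0.69, [290, 213, 154, 141])]
flap [(0.63, [297, 189, 140, 83])]
tread [(0.89, [297, 189, 137, 81])]
thurible_lid [(0.58, [375, 249, 38, 36])]
clapper [(0.72, [202, 213, 20, 14]), (0.32, [293, 212, 157, 140])]
stick [(0.91, [264, 276, 64, 28])]
```

View pics/scene0.png

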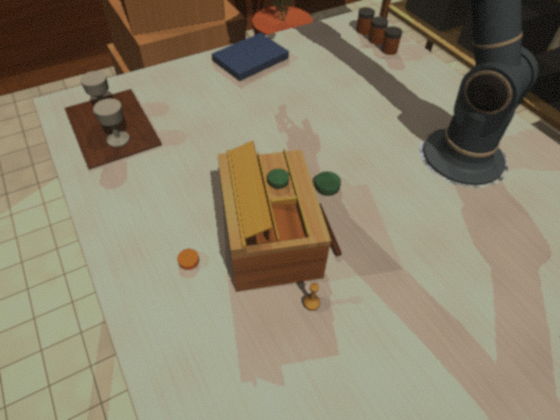

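View pics/top0.png

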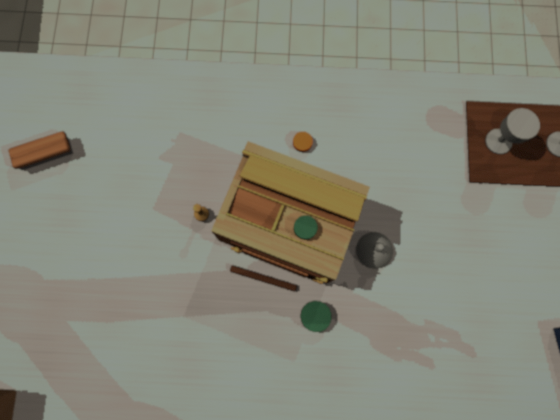

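```bash
python3 - <<'E'
import cv2
a=cv2.imread("pics/top0.png")[120:350,190:400]
cv2.imwrite("pics/top0c.png",cv2.resize(a,None,fx=2.6,fy=2.6,interpolation=cv2.INTER_CUBIC))
a=cv2.imread("pics/scene0.png")[120:320,160:380]
cv2.imwrite("pics/scene0c.png",cv2.resize(a,None,fx=3,fy=3,interpolation=cv2.INTER_CUBIC))
E
```

```text
(no output)
```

View pics/top0c.png

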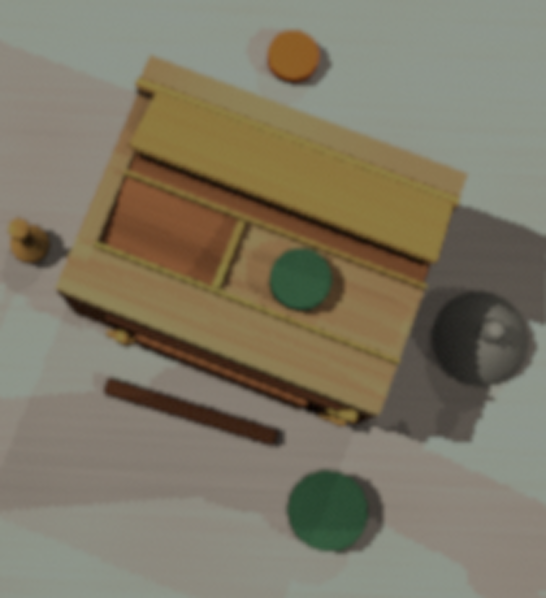

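View pics/scene0c.png

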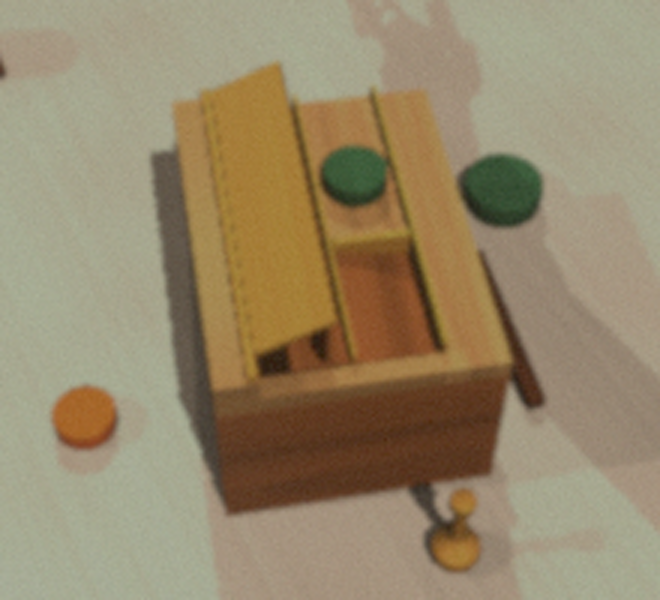

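The picture offers three things that could be taken for the tin:
- **Orange tin:** on the table at top (303,142).
- **Larger green tin:** on the table at top (316,315).
- **Smaller green tin:** in the channel at top (306,228). This is the one, as the close crop confirms.

The lid is at top (375,249), the clapper at (202,213) and the stick at (264,276). Next I'll fit the cupboard's pose.

```bash
cat > h.py <<'E'
import numpy as np
from scipy.optimize import least_squares
def proj(p,K,T):
    c=(np.linalg.inv(T)@np.r_[p,1])[:3]; return np.array([K[0,0]*c[0]/-c[2]+K[0,2],K[1,1]*-c[1]/-c[2]+K[1,2]])
def back(px,z,K,T):
    d=T[:3,:3]@np.array([(px[0]-K[0,2])/K[0,0],-(px[1]-K[1,2])/K[1,1],-1]); o=T[:3,3]
    return o+d*(z-o[2])/d[2]
def c2w(l,q):
    c,s=np.cos(q[2]),np.sin(q[2]); l=np.asarray(l,float)/1000
    return np.array([q[0]+c*l[0]-s*l[1],q[1]+s*l[0]+c*l[1],l[2]])
E
python3 - <<'E'
from rig import bot
from h import *
import cv2
pt=bot.read_camera("top");ps=bot.read_camera("scene")
T=[((-95,135,140),(62,290)),((-95,-120,140),(378,413)),((95,135,156),(150,57)),((95,-120,156),(466,175))]
S=[((-95,135,140),(510,365)),((95,135,156),(215,388)),((-95,-120,140),(428,92)),((95,-120,156),(173,103)),((95,135,0),(230,512)),((-95,135,0),(490,470))]
L=[(l,np.array([190+u/2.6,120+v/2.6])-.3,pt) for l,(u,v) in T]+[(l,np.array([160+u/3,120+v/3])-.3,ps) for l,(u,v) in S]
f=lambda q:np.concatenate([proj(c2w(l,q),p["camera_matrix"],p["world_from_camera"])-m for l,m,p in L])
for LL in (L,L[:4],L[4:]):
    g=lambda q:np.concatenate([proj(c2w(l,q),p["camera_matrix"],p["world_from_camera"])-m for l,m,p in LL])
    r=least_squares(g,[.45,0,-.35],loss="soft_l1"); print(r.x.round(4),np.round(r.fun,1).reshape(-1,2).tolist())
    if LL is L: q=r.x
np.save("q.npy",q)
for p,e in ((pt,(306,228)),(ps,(278,178))):
    w=back(e,.158,p["camera_matrix"],p["world_from_camera"]); d=w[:2]-q[:2]; c,s=np.cos(q[2]),np.sin(q[2])
    print("tin",w,(c*d[0]+s*d[1])*1e3,(-s*d[0]+c*d[1])*1e3)
for n,p in (("t",pt),("s",ps)):
    im=p["image"][:,:,::-1].copy(); im=cv2.resize(im,None,fx=3,fy=3)
    P=lambda l:tuple(int(v*3+1) for v in proj(c2w(l,q),p["camera_matrix"],p["world_from_camera"]))
    for pl in ([(-95,-120,140),(-95,135,140),(95,135,140),(95,-120,140)],[(-95,-120,0),(-95,135,0),(95,135,0),(95,-120,0)],[(-53,20,140),(3,20,140),(3,120,140),(-53,120,140)],[(15,-117,190),(15,118,190),(55,118,171),(55,-117,171)],[(3,-120,150),(3,120,150)],[(-53,-120,150),(-53,120,150)]):
        cv2.polylines(im,[np.array([P(l) for l in pl])],True,(255,0,255),1)
    cv2.imwrite(f"pics/fit_{n}.png",im[330:930,540:1200] if n=="t" else im[360:960,480:1140])
E
```

```text
[ 0.5843 -0.021  -0.3243] [[-2.7, -0.2], [0.6, 1.5], [0.1, -0.7], [1.2, -0.2], [1.5, -1.2], [-0.3, 0.6], [-0.4, -1.4], [0.0, -0.6], [-0.8, 1.1], [0.8, 1.5]]
[ 0.5844 -0.0206 -0.3209] [[-2.9, 0.0], [0.6, 1.3], [-0.3, -0.6], [0.9, -0.5]]
[ 0.5841 -0.0215 -0.3281] [[1.2, -1.2], [-0.6, 0.3], [-0.2, -1.5], [0.2, -0.9], [-1.0, 0.8], [0.6, 1.5]]
tin [ 0.549243   -0.04408837  0.158     ] -25.868824577285356 -33.033846421258076
tin [ 0.55616447 -0.03707891  0.158     ] -21.541423161870174 -24.184397267520417
```

View pics/fit_t.png

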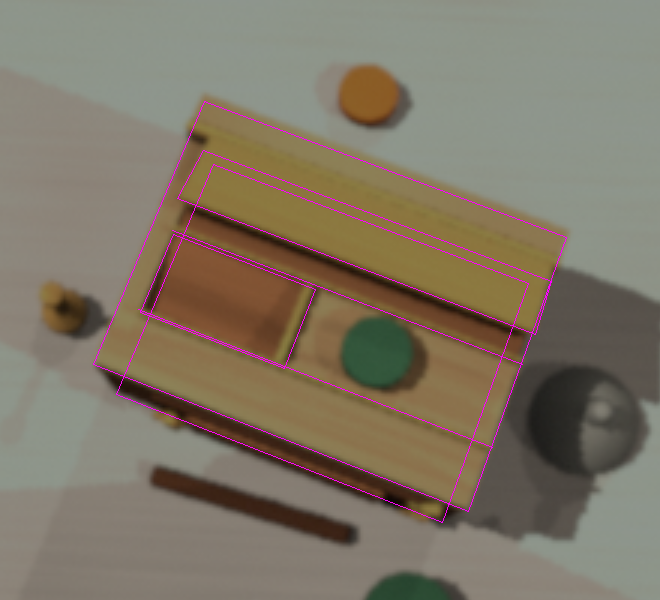

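View pics/fit_s.png

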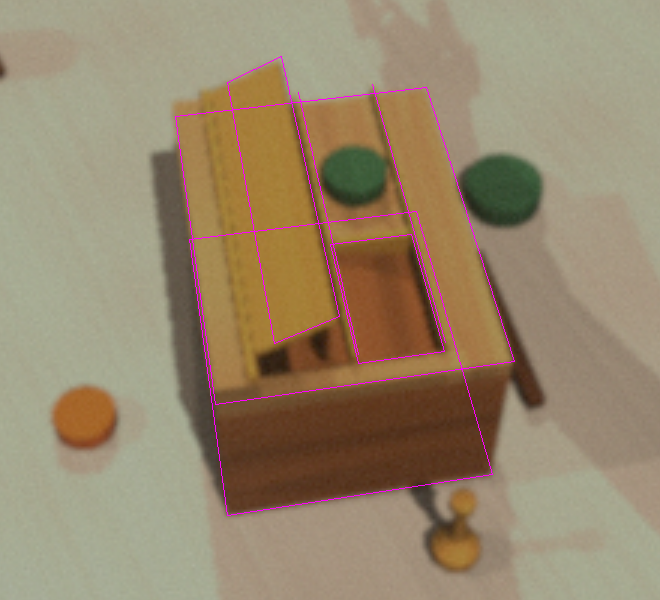

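```bash
cat > d.py <<'E'
import sys
from rig import bot
from h import *
from scipy.spatial.transform import Rotation as R
q=np.load("q.npy"); s=bot.sense(); Rt=R.from_quat(s["ee_rot"]).as_matrix()
p=s["eef_pos"]; c,sn=np.cos(q[2]),np.sin(q[2]); d=p-[q[0],q[1],0]
print("t",s["time_s"],"local",np.round([1e3*(c*d[0]+sn*d[1]),1e3*(-sn*d[0]+c*d[1]),1e3*d[2]],1),"F",s["ft_force"].round(1),"w",round(s["width"],3),"q",s["joint_positions"].round(2))
ys=1 if Rt[:2,1]@[c,sn]>0 else -1
des=np.array([[0,c,0],[0,sn,0],[0,0,-1.]]);Y=np.array([c,sn,0])*ys;Z=np.array([0,0,-1.]);X=np.cross(Y,Z)
D=np.c_[X,Y,Z]; rv=R.from_matrix(Rt.T@D).as_rotvec(); print("ys",ys,"rot needed (tool)",rv.round(3),"tool x,y in cupboard",[np.round([c*v[0]+sn*v[1],-sn*v[0]+c*v[1]],3).tolist() for v in (Rt[:,0],Rt[:,1])])
for a in sys.argv[1:]:
    l=[float(v) for v in a.split(",")]; w=c2w(l,q); e=(w-p)*1e3
    print(a,"world",w.round(3),"r",np.hypot(*w[:2]).round(3),"delta tool now",(Rt.T@e).round(1),"after rot",(D.T@e).round(1))
E
python3 d.py 2.5,-88,225 2.5,-88,148
python3 - <<'E'
from h import *
from rig import bot
p=bot.read_camera("top")
print(back((515,120),.12,p["camera_matrix"],p["world_from_camera"]))
E
```

```text
t 0.9 local [-163.3 -712.   231.4] F [-0.5 -1.   1.2] w 1.0 q [ 1.24  0.47 -0.05  1.53  0.02  1.14 -0.08]
ys 1 rot needed (tool) [ 0.     0.    -0.942] tool x,y in cupboard [[0.809, 0.588], [0.588, -0.809]]
2.5,-88,225 world [ 0.559 -0.105  0.225] r 0.568 delta tool now [ 501.2 -407.     6.3] after rot [624.  165.8   6.4]
2.5,-88,148 world [ 0.559 -0.105  0.148] r 0.568 delta tool now [ 501.2 -407.    83.3] after rot [624.  165.8  83.4]
[ 0.80394542 -0.47189668  0.12      ]
```

{"api": "apply_moves", "payload": {
  "moves": [
    [0, 0, -7, 0, 0, -0.157],
    [0, 0, -7, 0, 0, -0.157],
    [0, 0, -7, 0, 0, -0.157],
    [0, 0, -7, 0, 0, -0.157],
    [0, 0, -7, 0, 0, -0.157],
    [0, 0, -7, 0, 0, -0.157],
    [40, 10, 0, 0, 0, 0],
    [50, 13, 0, 0, 0, 0]
  ],
  "fingers": 48
}}

```text
time_s: 1.95
eef_pos: [0.2526, -0.5658, 0.2731]
ee_rot: [0.813, 0.583, -0.0, 0.0]
ft_force: [1.0, 0.1, 0.7]
width: 0.483
```

{"api": "apply_moves", "payload": {
  "moves": [
    [50, 13, 0, 0, 0, 0],
    [50, 13, 0, 0, 0, 0],
    [50, 13, 0, 0, 0, 0],
    [50, 13, 0, 0, 0, 0],
    [50, 13, 0, 0, 0, 0],
    [50, 13, 0, 0, 0, 0],
    [50, 13, 0, 0, 0, 0],
    [50, 13, 0, 0, 0, 0]
  ]
}}

```text
time_s: 2.95
eef_pos: [0.4797, -0.2185, 0.2737]
ee_rot: [0.812, 0.584, 0.0, 0.0]
ft_force: [0.1, 0.1, 0.4]
width: 0.483
```

```bash
python3 d.py 2.5,-88,225 2.5,-88,148
```

```text
t 2.95 local [ -36.2 -220.5  273.7] F [0.1 0.1 0.4] w 0.483 q [ 0.78  0.23 -0.51  1.81  0.12  1.14 -0.1 ]
ys 1 rot needed (tool) [ 0.001  0.    -0.   ] tool x,y in cupboard [[0.0, 1.0], [1.0, -0.0]]
2.5,-88,225 world [ 0.559 -0.105  0.225] r 0.568 delta tool now [132.5  38.6  48.6] after rot [132.5  38.7  48.7]
2.5,-88,148 world [ 0.559 -0.105  0.148] r 0.568 delta tool now [132.6  38.6 125.6] after rot [132.5  38.7 125.7]
```

{"api": "apply_moves", "payload": {
  "moves": [
    [45, 13, 8, 0, 0, 0],
    [45, 13, 10, 0, 0, 0],
    [42.5, 12.6, 15, 0, 0, 0],
    [0, 0, 15.6, 0, 0, 0],
    [0, 0, 0, 0, 0, 0],
    [0, 0, 0, 0, 0, 0]
  ]
}}

```text
time_s: 3.7
eef_pos: [0.5575, -0.1082, 0.2251]
ee_rot: [0.813, 0.583, -0.0, 0.0]
ft_force: [-0.2, -0.0, 0.3]
width: 0.48
```

```bash
python3 d.py 2.5,-88,225 2.5,-88,148; python3 - <<'E'
from rig import bot
import cv2
for n,(a,b,c,d) in (("scene",(120,320,160,380)),("top",(120,320,190,400))):
    p=bot.read_camera(n); cv2.imwrite(f"pics/{n}1.png",cv2.resize(p["image"][a:b,c:d,::-1],None,fx=3,fy=3,interpolation=cv2.INTER_CUBIC))
E
```

```text
t 3.7 local [  2.4 -91.1 225.1] F [-0.2 -0.   0.3] w 0.48 q [ 0.55  0.35 -0.55  1.78  0.21  1.07 -0.4 ]
ys 1 rot needed (tool) [ 0.001  0.001 -0.002] tool x,y in cupboard [[0.002, 1.0], [1.0, -0.002]]
2.5,-88,225 world [ 0.559 -0.105  0.225] r 0.568 delta tool now [3.1 0.1 0.1] after rot [3.1 0.1 0.1]
2.5,-88,148 world [ 0.559 -0.105  0.148] r 0.568 delta tool now [ 3.2  0.1 77.1] after rot [ 3.1  0.1 77.1]
```

View pics/scene1.png

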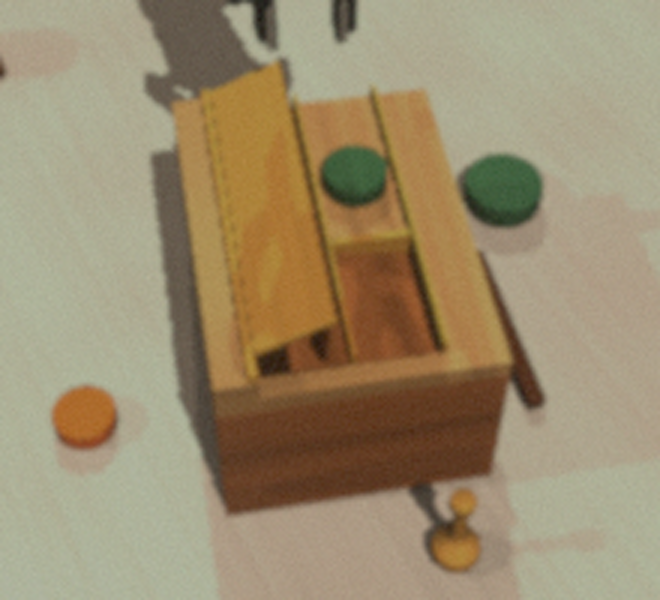

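View pics/top1.png

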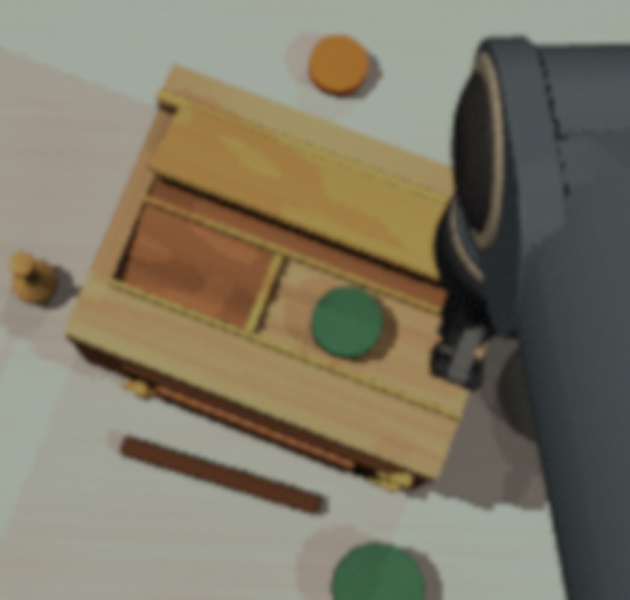

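```bash
python3 - <<'E'
from rig import bot
from h import *
q=np.load("q.npy");p=bot.read_camera("scene")
for x in (-25,30):
  for dy in (-11,0,11):
    for z in (215,225,235):
      u=proj(c2w((x,-91+dy,z),q),p["camera_matrix"],p["world_from_camera"]); print(x,dy,z,((u-[160,120])*3).round())
a=bot.read_camera("scene")["image"][90:180,210:330,::-1]
import cv2; cv2.imwrite("pics/tip.png",cv2.resize(a,None,fx=6,fy=6,interpolation=cv2.INTER_CUBIC))
E
```

```text
-25 -11 215 [340.  37.]
-25 -11 225 [340.  26.]
-25 -11 235 [340.  14.]
-25 0 215 [343.  47.]
-25 0 225 [343.  36.]
-25 0 235 [343.  25.]
-25 11 215 [346.  58.]
-25 11 225 [346.  47.]
-25 11 235 [346.  36.]
30 -11 215 [262.  45.]
30 -11 225 [261.  34.]
30 -11 235 [261.  23.]
30 0 215 [264.  56.]
30 0 225 [263.  45.]
30 0 235 [263.  34.]
30 11 215 [266.  67.]
30 11 225 [266.  56.]
30 11 235 [265.  44.]
```

View pics/tip.png

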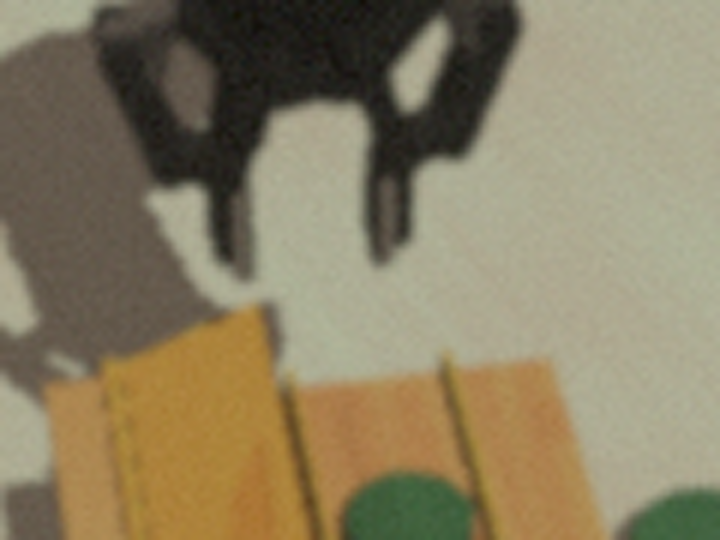

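{"api": "apply_moves", "payload": {
  "moves": [
    [0, 0, 12, 0, 0, 0],
    [0, 0, 12, 0, 0, 0],
    [0, 0, 12, 0, 0, 0],
    [0, 0, 10, 0, 0, 0],
    [0, 0, 10, 0, 0, 0],
    [0, 0, 10, 0, 0, 0],
    [0, 0, 10, 0, 0, 0],
    [0, 0, 0, 0, 0, 0]
  ]
}}

```text
time_s: 4.9
eef_pos: [0.5583, -0.1064, 0.1485]
ee_rot: [0.812, 0.584, 0.0, 0.0]
ft_force: [-1.3, 0.2, 5.4]
width: 0.482
```

```bash
python3 d.py 2.5,-88,140; python3 - <<'E'
from rig import bot
from h import *
q=np.load("q.npy")
import cv2
for n,(a,b,c,d) in (("scene",(130,280,200,350)),("top",(140,290,220,370))):
    p=bot.read_camera(n); cv2.imwrite(f"pics/{n}2.png",cv2.resize(p["image"][a:b,c:d,::-1],None,fx=4,fy=4,interpolation=cv2.INTER_CUBIC))
    if n=="scene":
      for x in (-25,):
       for z in (140,147,155): print(z,((proj(c2w((x,-80,z),q),p["camera_matrix"],p["world_from_camera"])-[c,a])*4).round())
E
```

```text
t 4.9 local [  2.5 -89.3 148.5] F [-1.3  0.2  5.4] w 0.482 q [ 0.52  0.44 -0.53  1.86  0.27  0.92 -0.45]
ys 1 rot needed (tool) [ 0.001 -0.     0.   ] tool x,y in cupboard [[-0.0, 1.0], [1.0, 0.0]]
2.5,-88,140 world [ 0.559 -0.105  0.14 ] r 0.568 delta tool now [ 1.3 -0.1  8.5] after rot [ 1.3 -0.   8.5]
140 [299. 140.]
147 [299. 131.]
155 [299. 120.]
```

View pics/scene2.png

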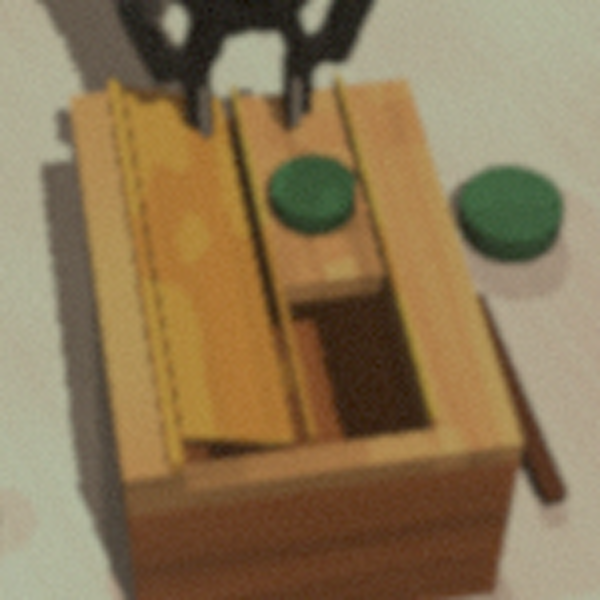

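View pics/top2.png

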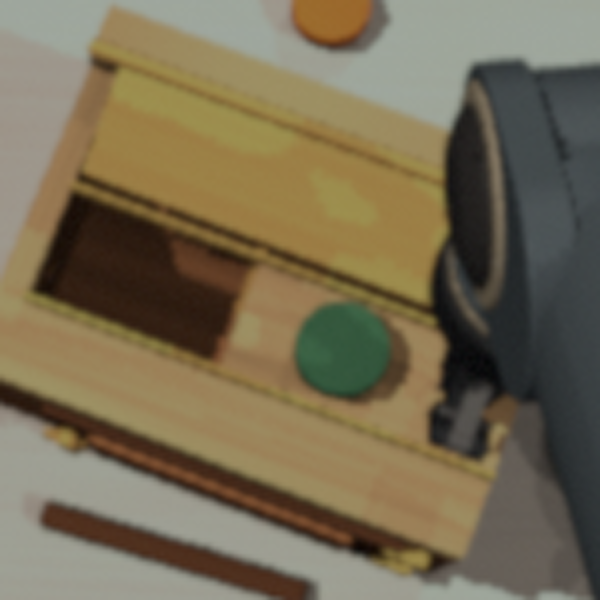

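{"api": "apply_moves", "payload": {
  "moves": [
    [0, 0, 3, 0, 0, 0],
    [0, 0, 3, 0, 0, 0],
    [5, 0, 0, 0, 0, 0],
    [5, 0, 0, 0, 0, 0],
    [0, 0, 0, 0, 0, 0]
  ]
}}

```text
time_s: 5.62
eef_pos: [0.5608, -0.0985, 0.1431]
ee_rot: [0.812, 0.583, -0.001, 0.001]
ft_force: [-2.1, -2.1, 4.1]
width: 0.48
```

{"api": "apply_moves", "payload": {
  "moves": [
    [7, 0, 0, 0, 0, 0],
    [7, 0, 0, 0, 0, 0],
    [7, 0, 0, 0, 0, 0],
    [7, 0, 0, 0, 0, 0],
    [7, 0, 0, 0, 0, 0],
    [7, 0, 0, 0, 0, 0],
    [0, 0, 0, 0, 0, 0]
  ]
}}

```text
time_s: 6.5
eef_pos: [0.5738, -0.0584, 0.1429]
ee_rot: [0.812, 0.583, -0.001, 0.001]
ft_force: [-1.9, -1.7, 4.9]
width: 0.481
```

```bash
python3 d.py 2.5,13,142; python3 - <<'E'
from rig import bot
import cv2
for n,(a,b,c,d) in (("scene",(130,280,200,350)),("top",(140,290,220,370))):
    p=bot.read_camera(n); cv2.imwrite(f"pics/{n}3.png",cv2.resize(p["image"][a:b,c:d,::-1],None,fx=4,fy=4,interpolation=cv2.INTER_CUBIC))
E
```

```text
t 6.5 local [  2.  -38.8 142.9] F [-1.9 -1.7  4.9] w 0.481 q [ 0.43  0.46 -0.53  1.84  0.29  0.92 -0.55]
ys 1 rot needed (tool) [-0.001  0.002 -0.001] tool x,y in cupboard [[0.001, 1.0], [1.0, -0.001]]
2.5,13,142 world [ 0.591 -0.009  0.142] r 0.591 delta tool now [51.8  0.5  0.7] after rot [51.8  0.5  0.9]
```

View pics/scene3.png

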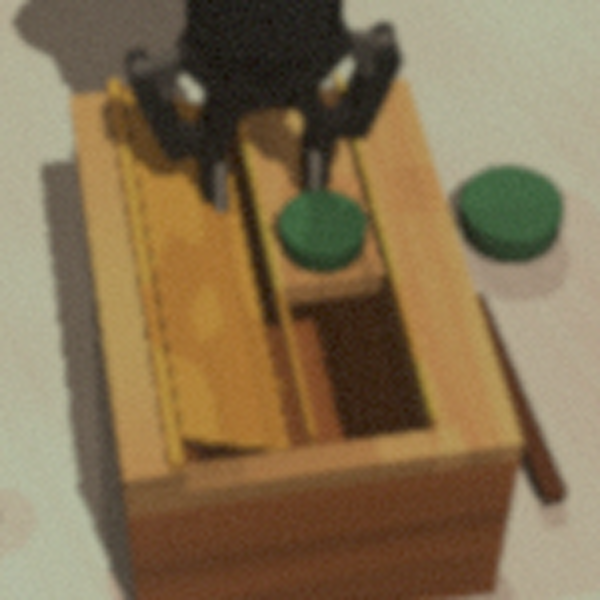

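View pics/top3.png

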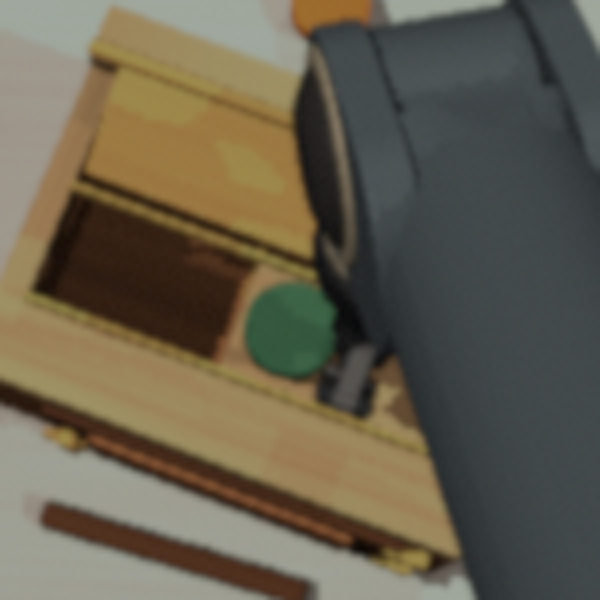

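The scene crop shows the flap open, and the tin has been pushed straight to (323,230) with its front near the mouth edge. I'll carry on.

{"api": "apply_moves", "payload": {
  "moves": [
    [7, 0, 0, 0, 0, 0],
    [7, 0, 0, 0, 0, 0],
    [7, 0, 0, 0, 0, 0],
    [7, 0, 0, 0, 0, 0],
    [7, 0, 0, 0, 0, 0],
    [0, 0, 0, 0, 0, 0]
  ]
}}

```text
time_s: 7.35
eef_pos: [0.585, -0.0251, 0.1429]
ee_rot: [0.812, 0.584, -0.001, 0.0]
ft_force: [-4.2, -1.9, 5.3]
width: 0.479
```

{"api": "apply_moves", "payload": {
  "moves": [
    [5, 0, 0, 0, 0, 0],
    [5, 0, 0, 0, 0, 0],
    [4, 0, 0, 0, 0, 0],
    [3, 0, 0, 0, 0, 0],
    [0, 0, 0, 0, 0, 0]
  ]
}}

```text
time_s: 7.98
eef_pos: [0.5902, -0.0095, 0.1427]
ee_rot: [0.812, 0.583, -0.001, 0.0]
ft_force: [-3.0, -2.0, 4.7]
width: 0.485
```

```bash
python3 d.py 2.5,13,142; python3 - <<'E'
from rig import bot
import cv2
for n,(a,b,c,d) in (("scene",(130,280,200,350)),("top",(140,290,220,370))):
    p=bot.read_camera(n); cv2.imwrite(f"pics/{n}4.png",cv2.resize(p["image"][a:b,c:d,::-1],None,fx=4,fy=4,interpolation=cv2.INTER_CUBIC))
E
```

```text
t 7.975 local [  1.9  12.8 142.7] F [-3.  -2.   4.7] w 0.485 q [ 0.34  0.48 -0.53  1.81  0.3   0.94 -0.64]
ys 1 rot needed (tool) [-0.001  0.003 -0.001] tool x,y in cupboard [[0.001, 1.0], [1.0, -0.001]]
2.5,13,142 world [ 0.591 -0.009  0.142] r 0.591 delta tool now [0.2 0.6 0.7] after rot [0.2 0.6 0.7]
```

View pics/scene4.png

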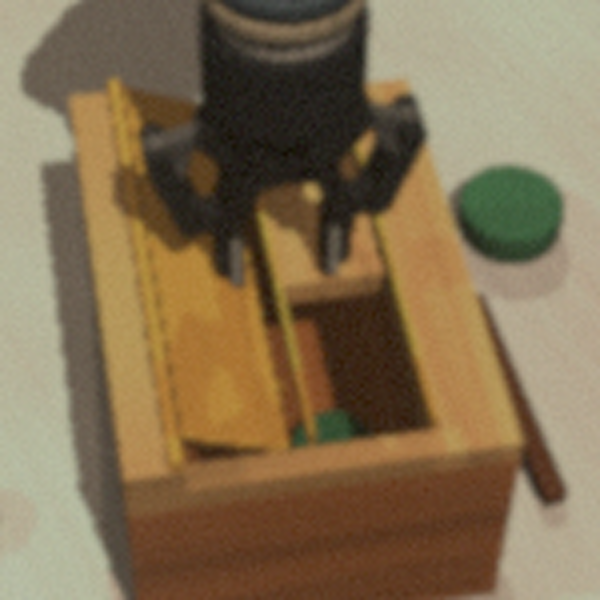

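View pics/top4.png

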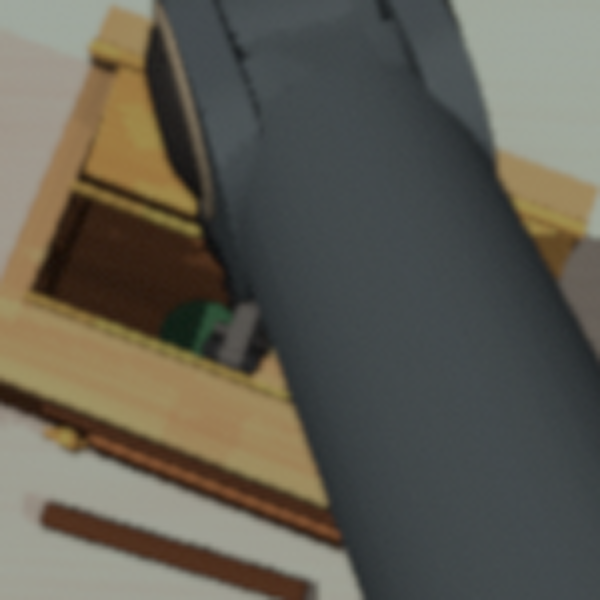

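The tin has dropped through the opening: green shows low inside at (327,428) in the scene crop. I'll draw back with the flap held open and check that it lies free.

{"api": "apply_moves", "payload": {
  "moves": [
    [-8, 0, 0, 0, 0, 0],
    [-8, 0, 0, 0, 0, 0],
    [-8, 0, 0, 0, 0, 0],
    [-8, 0, 0, 0, 0, 0],
    [-8, 0, 0, 0, 0, 0],
    [0, 0, 0, 0, 0, 0],
    [0, 0, 0, 0, 0, 0]
  ]
}}

```text
time_s: 8.95
eef_pos: [0.5786, -0.045, 0.1433]
ee_rot: [0.812, 0.584, 0.001, 0.0]
ft_force: [-1.7, 2.5, 5.2]
width: 0.479
```

```bash
python3 d.py 2.5,13,142; python3 - <<'E'
from rig import bot
from h import *
q=np.load("q.npy")
import cv2
for n,(a,b,c,d) in (("scene",(130,280,200,350)),("top",(140,290,220,370))):
    p=bot.read_camera(n); cv2.imwrite(f"pics/{n}5.png",cv2.resize(p["image"][a:b,c:d,::-1],None,fx=4,fy=4,interpolation=cv2.INTER_CUBIC))
    for l in ((-25,43,26),(-25,60,26),(0,43,26)): print(n,l,((proj(c2w(l,q),p["camera_matrix"],p["world_from_camera"])-[c,a])*4).round())
E
```

```text
t 8.95 local [  2.2 -24.5 143.3] F [-1.7  2.5  5.2] w 0.479 q [ 0.41  0.46 -0.53  1.83  0.29  0.92 -0.57]
ys 1 rot needed (tool) [ 0.001 -0.002  0.001] tool x,y in cupboard [[-0.001, 1.0], [1.0, 0.001]]
2.5,13,142 world [ 0.591 -0.009  0.142] r 0.591 delta tool now [37.5  0.3  1.4] after rot [37.5  0.3  1.3]
scene (-25, 43, 26) [336. 443.]
scene (-25, 60, 26) [342. 468.]
scene (0, 43, 26) [291. 449.]
top (-25, 43, 26) [196. 340.]
top (-25, 60, 26) [167. 329.]
top (0, 43, 26) [213. 298.]
```

View pics/scene5.png

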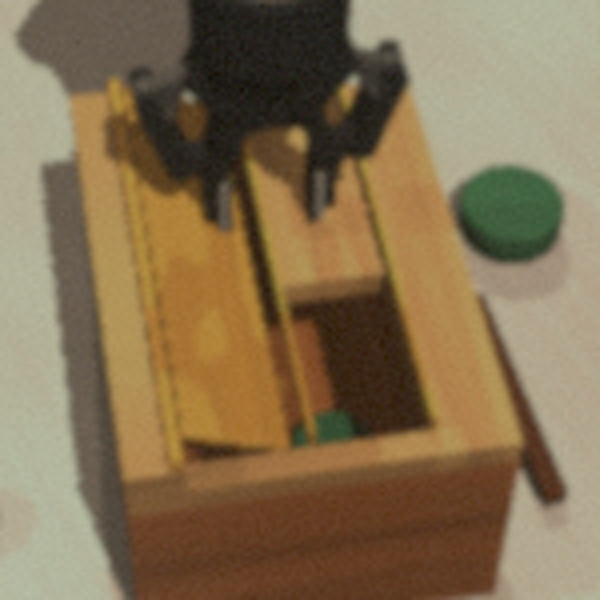

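View pics/top5.png

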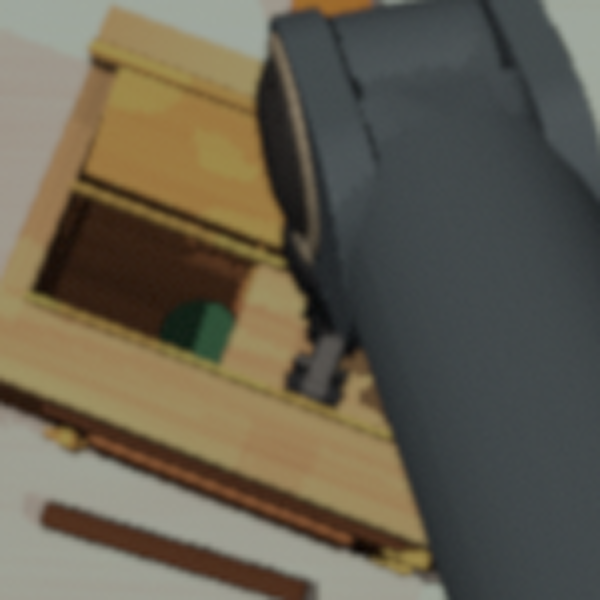

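The tin's top matches (-25, 43, 26), so it lies flat on the cupboard floor. Now I'll take the hand away.

{"api": "apply_moves", "payload": {
  "moves": [
    [0, 0, -8, 0, 0, 0],
    [0, 0, -10, 0, 0, 0],
    [0, 0, -12, 0, 0, 0],
    [0, 0, -15, 0, 0, 0],
    [0, 0, -20, 0, 0, 0],
    [0, 0, -30, 0, 0, 0],
    [0, 0, -30, 0, 0, 0],
    [-30, 0, -10, 0, 0, 0]
  ]
}}

```text
time_s: 10.05
eef_pos: [0.5697, -0.0726, 0.2805]
ee_rot: [0.811, 0.585, 0.002, 0.001]
ft_force: [0.3, -0.6, -0.4]
width: 0.482
```

{"api": "apply_moves", "payload": {
  "moves": [
    [-45, 0, 0, 0, 0, 0],
    [-45, 0, 0, 0, 0, 0],
    [-45, 0, 0, 0, 0, 0],
    [-45, 0, 0, 0, 0, 0],
    [-30, 0, 0, 0, 0, 0],
    [-15, 0, 0, 0, 0, 0],
    [0, 0, 0, 0, 0, 0],
    [0, 0, 0, 0, 0, 0]
  ]
}}

```text
time_s: 11.05
eef_pos: [0.4977, -0.2858, 0.2779]
ee_rot: [0.811, 0.585, 0.0, -0.0]
ft_force: [0.9, 0.3, 0.1]
width: 0.481
```

```bash
python3 d.py; python3 - <<'E'
from rig import bot
import cv2
for n,(a,b,c,d) in (("scene",(120,320,160,380)),("top",(120,340,180,400))):
    p=bot.read_camera(n); cv2.imwrite(f"pics/{n}6.png",cv2.resize(p["image"][a:b,c:d,::-1],None,fx=2.7,fy=2.7,interpolation=cv2.INTER_CUBIC))
E
```

```text
t 11.05 local [   2.3 -278.6  277.9] F [0.9 0.3 0.1] w 0.481 q [ 0.82  0.3  -0.47  1.7   0.15  1.17 -0.01]
ys 1 rot needed (tool) [ 0.    -0.001  0.003] tool x,y in cupboard [[-0.003, 1.0], [1.0, 0.003]]
```

View pics/scene6.png

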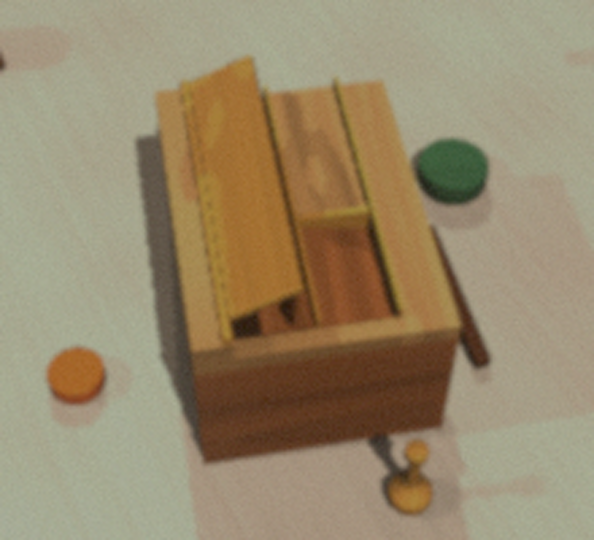

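View pics/top6.png

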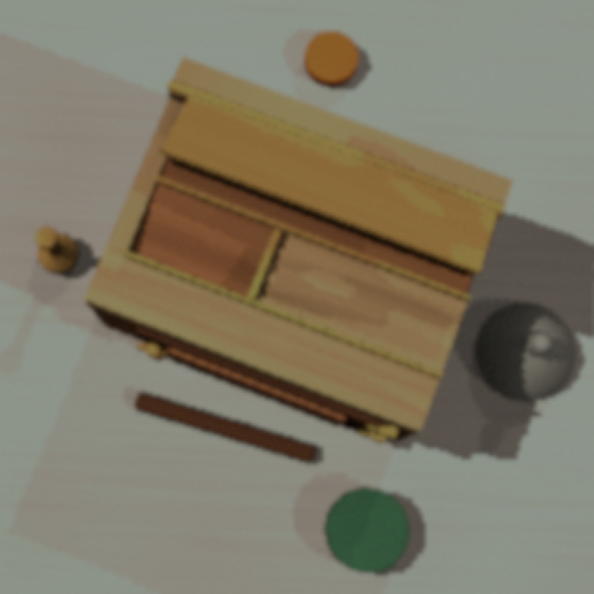

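The flap is shut with its lip raised at top crop (267,262), and the channel is empty. The lid, clapper, stick and the other tins haven't moved, and the arm is clear.

```bash
python3 -c "
from rig import bot
print(bot.sign_off())"
```

```text
the job is handed in; nothing more can be done
None
```

The small green polish tin is inside the cupboard and the flap has sprung shut; I handed the job in after about 11 s of robot time. One fingertip held the flap open on its tread while the other pushed the tin along the channel until it dropped in. I then drew back with the flap still open and lifted the hand clear.

- **Tin:** before I let the flap close, both cameras agreed that the tin was lying flat on the cupboard floor, at about x = -25, y = 43 with its top at z = 26.
- **Flap and surroundings:** the last pictures show the flap shut with its lip raised and the channel empty. The lid, clapper, stick, orange tin and larger green tin look unmoved.
- **Forces:** the readings I took stayed at about 7 N or less, and the hand touches nothing now.
- **Disagreements:** the fingertips sat up to about 9 mm above the reported tool point at this opening, so I set the pushing height from the pictures. The two cameras differed by about 9 mm on the tin's starting position along the channel, which did not matter in the end.

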